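# Clear a heavy tube block off the draining deck into the soaking tub

### The job

Press the sprung black hook down through the gap between its two steel cheeks so that the gate at the end of the draining deck drops open; then slide the heavy aluminium tube block along the deck and tip it over that end, so that it comes to rest wholly inside the white soaking tub. The block is too heavy to lift: keep it on the deck until it tips. Keep off the clear splash screen above the deck, and leave the two racks and the bottle where they stand.

Things in the scene. Friction and masses are not known exactly. Their poses are not given: they have to be found in the camera images.
- deck: Fixed steel draining deck, a raised flat top 120 mm high. Origin on the work surface (z = 0); own x points away from the robot, own y along the deck to the left, towards the tub. Top: x -110 to +110, y -220 to +140 mm (y = 140 is the open end with the gate). A back upstand 40 mm high stands on it at x 98 to 110.
- screen: Fixed clear splash screen roofing the back of the deck; origin and axes as the deck's. Sheet at x +4 to +110, y -230 to +150 mm, underside z = 295, top 303 mm, on two 14 mm posts at x = 117, y = -215 and 135 mm. The block stands mostly below it: a vertical tool cannot reach the middle of the block's sides, one slanting in from the front by 30 to 45 degrees can.
- hook_pad (a point): Centre of the top face of the hook's black thumb pad, 40 (deck x) by 34 mm (deck y), axes as the deck's, 170 mm up at rest. Pressed straight down between two fixed upright cheeks, 6 mm thick, 50 mm long in x, whose inner faces are 21 mm either side of the pad's centre in deck y (gap 42 mm, open to front and above); they rise 25 mm above the pad.
- hook (a joint): Hook's travel downwards in m: 0 at rest, 0.018 at its end stop. Sprung: about 3.5 N to start, 10 N at the stop; it springs back when let go. Its nose lets the gate go at about 0.014 to 0.016: press down to the stop.
- gate (a joint): Angle of the gate in rad: 0 upright and latched, about 2.7 hanging open inside the tub. Freed, it swings down by itself within about one second and stays down.
- gate_mid (a point): Centre of the gate plate: steel, 165 mm in deck x (deck x -70 to +95), 6 mm thick, standing 54 mm above the deck's open end when shut. Hinged along its lower edge at deck y = 145 mm, z = 116 mm; drops outwards (deck +y).
- block_mid (a point): Centre of the loose solid aluminium tube block, 90 (own x) by 120 (own y) by 60 mm high, six open 26 mm wells in its top, 45 mm deep. 1.4 to 2.1 kg, friction on the deck 0.45 to 0.75: sliding takes 6 to 15 N. Starts flat on the deck, its y within 10 degrees of the deck's y. Pushed off-centre it turns.
- tub: Fixed open white plastic tub on the work surface against the deck's open end, same axes as the deck; origin at the centre of its underside. Outside 230 mm (x) by 215 mm (y), 105 mm high (rim up to 108 mm), walls and floor about 6 mm. The block fits inside in any way it may fall.
- rack: Bystander: white tube rack, 98 x 164 x 50 mm, with red-capped tubes up to 108 mm. Origin under its centre.
- blue_rack: Bystander: empty blue tube rack, 98 x 142 x 45 mm. Origin under its centre.
- bottle: Bystander: white bottle, 72 mm across, 150 mm high. Origin under its centre.

How it is judged:
By the outcome, as a careful person would: the job done as asked, in the order asked, and still so for the second after the job is handed in, with the robot touching nothing.
It also fails if it takes over 61 s, if anything falls off the work surface, if the arm or the gripper's body presses on something with over 40 N, if the wrist force passes 120 N, or if a joint passes its speed limit or range.

### The arm

A 6-joint arm with a two-finger parallel gripper is mounted at the origin on the work surface. World frame = base frame: x ahead of the robot, y to its left, z up, the work surface at z = 0. Lengths are in m, angles in rad, forces in N, time in s.
With the tool pointing down it reaches from about 0.3 to 0.825 m from the base axis. Payload 5.4 kg.
Tool frame: the origin (TCP) lies at the very end of the fingers, on their centre line; the grasp point (between the pads) lies 19 mm behind it (manip.grip_point_offset is the distance from the TCP to the grasp point, in m); z points along the fingers, y is the direction in which the jaws open and shut (so a half turn about z gives the same grasp; the last joint's range is limited). The gripper opens to 92 mm and grips with 3 to 60 N. Pads are 20 mm wide; open, the fingers measure 128 mm over their backs; the gripper's body (75 mm by 189 mm) begins 69 mm behind the grasp point.
Start: joints at [-1.427, 0.158, 1.597, -0, 1.386, -0.21], TCP at [0.199, -0.539, 0.186] pointing down, gripper open.
Joint ranges: [-2.91, 2.91], [-0.94, 2.29], [0.18, 2.7], [-1.29, 4.43], [0.17, 2.64], [-3, 3]. Speed limits (rad/s): [2.57, 2.57, 3.14, 3.14, 3.14, 3.14].

### API

Orientations are given as a unit quaternion [x, y, z, w].
In Python, from rig import manip, hand, solver, get_state, vision, job gives the robot as it stands. The module is installed in compiled form; this text tells all that it offers. Calls block until the motion is done:
- manip.movep(position, orientation): joint-space move of the TCP to a pose.
- manip.line_to(position, ori=None, feed=0.15): straight line of the TCP; ori=None keeps the orientation; feed is the mean speed in m/s.
- manip.movej(angles): joint-space move.
- hand.grip(opening, newtons=None): opening from 0.0 (shut) to 1.0 (fully open); newtons is the grip in N (None keeps the last); returns when the fingers have stopped.
- manip.dwell(seconds).
- solver.inverse_kinematics(position, orientation): joint angles nearest the present ones, or None.
- get_state(): the state.
- vision.snapshot(name): name is "side" or "top" or "wrist"; returns a dict with "frame" (400x640x3 uint8, red, green, blue), "z_map" (400x640 float32, m along the optical axis (not along the pixel's ray), 0 where there is no reading), "fx", "fy", "cx", "cy" (pixels), "R" (3x3) and "t" (3): a world point X has camera coordinates R X + t; the wrist camera has in their place "tool_from_camera" (4x4, takes a point from camera to tool coordinates, whose origin is the TCP and whose axes are the flange's). Camera axes: x right, y down, z forward; pixel columns grow to the right and rows downward; lengths in m; the calibration is good to about 2 mm. A picture is of the moment at which its call begins: read the wrist's pose just before it.
A pose or a line that the arm cannot do raises manip.IKError and nothing moves.
- job.close_job(): hands the job in, once; it reports no verdict.
The state is a dict: "time": time; "q": joint angles; "joint_velocities": joint speeds; "effort": joint torques, N m; "tcp_pos": TCP position; "eef_rot": TCP orientation; "ft_force": force on the tool from outside, world axes, zero at the start; "wrist_torque": the same for the moment, N m; "finger_gap": opening from 0.0 (shut) to 1.0 (fully open).
Only numpy, scipy, OpenCV 4.12 (cv2) and the standard library are available. Lean on these libraries where they do the work, as an engineer would, in place of code of your own. Each camera call takes 0.05 s, during which the arm holds its last target. There are 200 camera calls.

## Working session

There is one attempt and no reset: what is moved stays moved. The work goes in short steps, each a Python script; the robot and the scene stay as the last script left them, time stands still between calls to the robot, and variables do not carry over. Pictures are saved under pics/ and viewed, about 8 in all and at most 12, crops included, and the job is handed in when it is done.

```bash
mkdir -p pics; cat > h.py <<'E'
from rig import manip, hand, solver, get_state, vision, job
import numpy as np, cv2, pickle
def snap(n):
    s=vision.snapshot(n); pickle.dump(s,open(f'{n}.pkl','wb')); return s
def load(n): return pickle.load(open(f'{n}.pkl','rb'))
def save(s,name): cv2.imwrite('pics/'+name,s['frame'][:,:,::-1])
def cloud(s):
    z=s['z_map'].astype(float); v,u=np.indices(z.shape)
    P=np.stack([(u-s['cx'])/s['fx']*z,(v-s['cy'])/s['fy']*z,z],-1)
    W=(P-s['t'])@s['R']; W[z==0]=np.nan; return W
def ray(s,u,v,h):
    d=s['R'].T@np.array([(u-s['cx'])/s['fx'],(v-s['cy'])/s['fy'],1]); c=-s['R'].T@s['t']
    return c+d*(h-c[2])/d[2]
E
python3 - <<'E'
from h import *
a=snap('top');b=snap('side');save(a,'top.png');save(b,'side.png')
for s in(a,b): print(-s['R'].T@s['t'],s['R'].round(2).tolist(),s['fx'])
print(get_state())
E
```

```text
[ 0.19328098 -0.07636759  1.56016233] [[-0.02, -1.0, -0.02], [-0.98, 0.02, -0.19], [0.19, 0.01, -0.98]] 445.39428812822626
[ 0.13523016 -1.12392186  1.45578168] [[0.96, -0.27, 0.02], [-0.2, -0.74, -0.65], [0.19, 0.62, -0.76]] 483.8459406674902
{'time': 0.1, 'q': array([-1.42711207e+00,  1.58967651e-01,  1.59807373e+00, -1.24734149e-05,
        1.38622159e+00, -2.10117473e-01]), 'joint_velocities': array([ 0.00198953, -0.00274607, -0.00266078, -0.0001475 ,  0.00122426,
        0.0011776 ]), 'effort': array([ 6.17618189e-04, -3.86500561e+01, -3.22961068e+01,  7.04266643e-02,
        3.39162746e-02, -3.94927679e-05]), 'tcp_pos': array([ 0.19909623, -0.53878535,  0.18514407]), 'eef_rot': array([ 9.84393258e-01,  1.75980724e-01,  2.16096149e-05, -8.34901883e-04]), 'ft_force': array([-0.46404749,  0.14240364, -0.18143999]), 'wrist_torque': array([ 0.03498674, -0.05306439, -0.0358275 ]), 'finger_gap': 0.9997216557910553}
```

View pics/top.png

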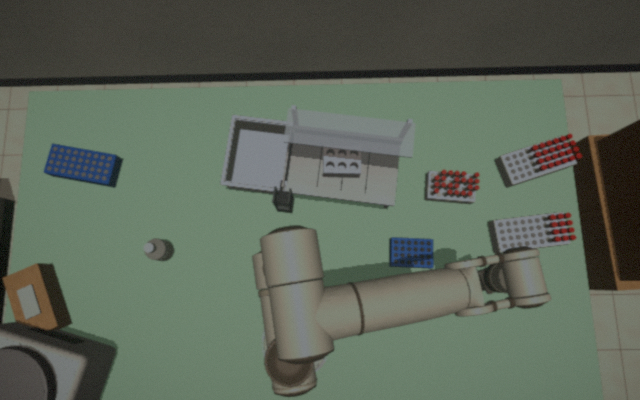

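View pics/side.png

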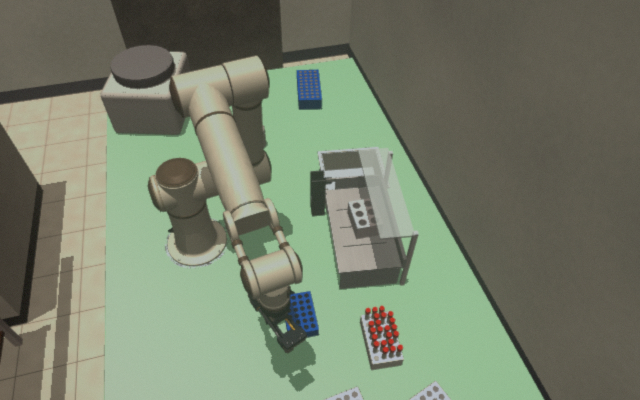

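The top view shows the tub at about (255,155), the deck from (290,195) to (395,205), the block at about (342,162), and the hook with its cheeks at about (284,198). The blue rack at (412,252) and red-capped rack at (453,185) are the nearest bystanders. Next I'll measure these from depth.

```bash
python3 - <<'E'
from h import *
a=load('top');b=load('side')
for n,s in(('top',a),('side',b)):
    W=cloud(s); X=W[...,0];Y=W[...,1];Z=W[...,2]
    roi=(X>.3)&(X<.8)&(Y<.4)&(Y>-.5)
    print(n,[(round(l*.01,2),int(((Z>l*.01-.005)&(Z<l*.01+.005)&roi).sum())) for l in range(0,33)])
    for z0,z1 in((.114,.126),(.1,.112),(.155,.165),(.165,.175),(.175,.186),(.187,.2),(.285,.31)):
        m=((Z>z0)&(Z<z1)&roi).astype(np.uint8)
        k,l,st,_=cv2.connectedComponentsWithStats(m)
        for i in range(1,k):
            if st[i,4]>25:
                p=W[l==i]; r=cv2.minAreaRect(p[:,:2].astype(np.float32))
                print(z0,st[i].tolist(),'rect',np.round(r[0],3),np.round(r[1],3),round(r[2],1),'z',np.median(p[:,2]).round(4))
c=cv2.resize(a['frame'][90:220,210:420],None,fx=3.8,fy=3.8,interpolation=cv2.INTER_CUBIC)
cv2.imwrite('pics/topc.png',cv2.convertScaleAbs(c[:,:,::-1],alpha=1.5))
E
```

```text
top [(0.0, 15076), (0.01, 3922), (0.02, 171), (0.03, 139), (0.04, 399), (0.05, 548), (0.06, 118), (0.07, 170), (0.08, 91), (0.09, 112), (0.1, 281), (0.11, 897), (0.12, 3843), (0.13, 474), (0.14, 172), (0.15, 104), (0.16, 92), (0.17, 308), (0.18, 594), (0.19, 59), (0.2, 49), (0.21, 0), (0.22, 0), (0.23, 0), (0.24, 0), (0.25, 0), (0.26, 0), (0.27, 0), (0.28, 1), (0.29, 30), (0.3, 3026), (0.31, 1492), (0.32, 0)]
0.114 [286, 144, 113, 62, 4083] rect [ 0.549 -0.166] [0.365 0.171] 81.9 z 0.1207
0.1 [221, 115, 66, 77, 724] rect [0.635 0.132] [0.191 0.252] 81.6 z 0.1073
0.165 [286, 143, 4, 14, 26] rect [0.62  0.011] [0.006 0.045] 81.7 z 0.1706
0.165 [276, 158, 13, 46, 190] rect [0.52  0.024] [0.038 0.147] 81.4 z 0.1709
0.175 [323, 147, 38, 27, 563] rect [ 0.578 -0.163] [0.118 0.083] 86.4 z 0.1808
0.187 [272, 186, 4, 17, 37] rect [0.47  0.054] [0.007 0.05 ] 82.0 z 0.1956
0.187 [287, 188, 5, 17, 33] rect [0.463 0.006] [0.006 0.05 ] 81.5 z 0.1959
0.285 [284, 105, 132, 53, 4506] rect [ 0.636 -0.181] [0.381 0.122] 81.4 z 0.3038
side [(0.0, 10840), (0.01, 1484), (0.02, 203), (0.03, 227), (0.04, 42
[... 864 characters left out ...]
78.2 z 0.1605
0.155 [398, 238, 14, 23, 89] rect [ 0.655 -0.328] [0.025 0.091] 3.1 z 0.1594
0.165 [310, 175, 55, 7, 144] rect [0.538 0.021] [0.027 0.198] 74.3 z 0.17
0.165 [312, 184, 14, 4, 26] rect [0.463 0.003] [0.011 0.047] 85.4 z 0.1719
0.165 [355, 224, 22, 8, 43] rect [ 0.563 -0.222] [0.025 0.071] 68.1 z 0.1706
0.175 [312, 183, 14, 4, 29] rect [0.462 0.001] [0.01  0.047] 75.6 z 0.1813
0.175 [348, 198, 29, 32, 408] rect [ 0.574 -0.165] [0.126 0.077] 86.4 z 0.1798
0.187 [310, 170, 14, 5, 36] rect [0.469 0.05 ] [0.013 0.047] 80.4 z 0.1931
0.187 [312, 180, 14, 4, 34] rect [0.463 0.006] [0.014 0.048] 82.9 z 0.1946
0.285 [358, 148, 61, 92, 3044] rect [ 0.636 -0.181] [0.385 0.121] 81.4 z 0.3031
```

View pics/topc.png

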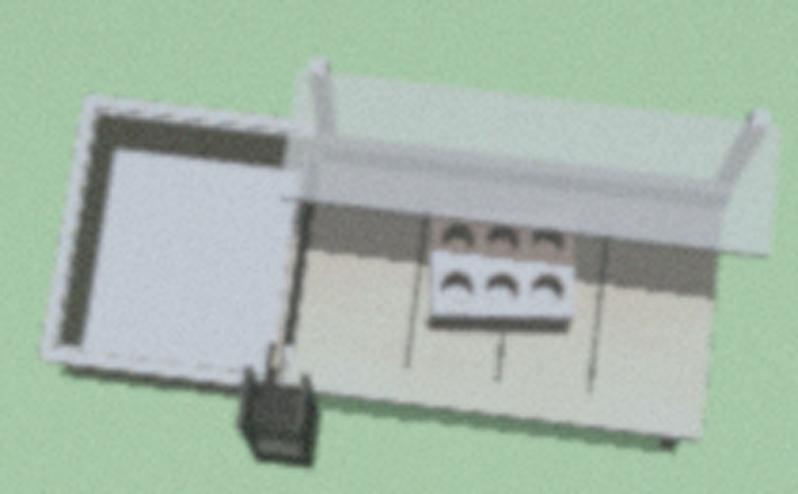

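```bash
cat >> h.py <<'E'
T=np.deg2rad(-8.4); EX=np.array([np.cos(T),np.sin(T)]); EY=np.array([-np.sin(T),np.cos(T)]); O=np.array([.579,-.132])
try: O=np.load('O.npy')
except Exception: pass
def d2w(x,y,z): return np.append(O+x*EX+y*EY,z)
def deck(W):
    D=W.copy(); r=W[...,:2]-O; D[...,0]=r@EX; D[...,1]=r@EY; return D
from scipy.spatial.transform import Rotation as Ro
def ori(slant,jaw):   # slant deg from vertical towards deck +x ; jaw 'x' or 'y'
    ex=np.append(EX,0); ey=np.append(EY,0); s=np.deg2rad(slant)
    z=np.sin(s)*ex-np.cos(s)*np.array([0,0,1])
    y=ey if jaw=='y' else (np.cross(z,ey))
    return Ro.from_matrix(np.stack([np.cross(y,z),y,z],1))
def quats(slant,jaw):
    r=ori(slant,jaw); return [r.as_quat(),(r*Ro.from_euler('z',180,degrees=True)).as_quat()]
def blk(s):
    D=deck(cloud(s)); m=(D[...,2]>.176)&(D[...,2]<.186)&(abs(D[...,0])<.1)&(D[...,1]>-.2)&(D[...,1]<.25)
    k,l,st,_=cv2.connectedComponentsWithStats(m.astype(np.uint8)); i=1+np.argmax(st[1:,4]); p=D[l==i][:,:2]
    return p, cv2.minAreaRect(p.astype(np.float32))
E
python3 - <<'E'
from h import *
for n in('top','side'):
    s=load(n); D=deck(cloud(s)); x,y,z=D[...,0],D[...,1],D[...,2]
    top=(abs(z-.12)<.004)&(abs(x)<.15)&(y>-.26)&(y<.13)
    print(n,'front x by y (want -.110)',[np.nanmin(x[top&(abs(y-q)<.01)]).round(4) for q in(-.2,-.12,-.04,.04,.08)],
     'right y (want -.220)',[np.nanmin(y[top&(abs(x-q)<.01)]).round(4) for q in(-.09,-.05,-.02)])
    sc=(z>.295)&(z<.31); print('screen x',[np.nanpercentile(x[sc&(abs(y-q)<.02)],[1,99]).round(4).tolist() for q in(-.18,-.04,.1)],'y',np.nanpercentile(y[sc],[.5,99.5]).round(4))
    for k in((z>.188)&(z<.2)&(x<-.1),):
        print('cheeks mean x',[np.nanmean(x[k&(a)]).round(4) for a in (y<.143,y>=.143)],'y',[np.nanmean(y[k&a]).round(4) for a in (y<.143,y>=.143)])
    pd=(abs(z-.17)<.005)&(x<-.11)&(y>.12)&(y<.17); print('pad',x[pd].mean(),y[pd].mean(),pd.sum())
    g=(z>.14)&(z<.18)&(x>-.08)&(y>.12)&(y<.17); print('gate y',np.median(y[g]),x[g].min())
    tb=(z>.1)&(z<.113)&(x<.2)&(y>.16)&(y<.5); print('tub x',np.percentile(x[tb],[1,99]),'y',np.percentile(y[tb],[1,99]))
    p,r=blk(s); print('block',r,'front x',[p[abs(p[:,1]-q)<.006][:,0].min().round(4) for q in(-.08,-.06,-.035,-.01,.01)],
      'yrange at x',[(round(q,2),p[abs(p[:,0]-q)<.006][:,1].min().round(4),p[abs(p[:,0]-q)<.006][:,1].max().round(4)) for q in(-.03,0,.02)])
pad=d2w(-.14,.143,.152)
for j in 'xy':
  for q in quats(0,j): print('press',j,solver.inverse_kinematics(pad,q))
for sl in(35,40,45):
  for q in quats(sl,'y'):
    print(sl,[None if (v:=solver.inverse_kinematics(d2w(*p),q)) is None else v.round(2).tolist() for p in((.02,-.13,.135),(.02,.12,.135),(-.15,-.13,.3))])
E
```

```text
top front x by y (want -.110) [np.float64(-0.1096), np.float64(-0.1101), np.float64(-0.1087), np.float64(-0.1091), np.float64(-0.1101)] right y (want -.220) [np.float64(-0.2195), np.float64(-0.2201), np.float64(-0.2199)]
screen x [[0.0047, 0.1091], [-0.6274, 0.1092], [0.0041, 0.1101]] y [-0.2284  0.1485]
cheeks mean x [np.float64(-0.1349), np.float64(-0.6206)] y [np.float64(0.1198), np.float64(0.6532)]
pad -0.134476275185889 0.14471870112923593 125
gate y 0.1453966510073898 -0.07908018775744259
tub x [-0.10911661  0.14027047] y [0.17526478 0.36315856]
block ((0.003540828824043274, -0.03089015558362007), (0.08302345871925354, 0.1180780827999115), 4.753320217132568) front x [np.float64(-0.0318), np.float64(-0.0347), np.float64(-0.0362), np.float64(-0.0381), np.float64(-0.0404)] yrange at x [(-0.03, np.float64(-0.0927), np.float64(0.0251)), (0, np.float64(-0.09), np.float64(0.0269)), (0.02, np.float64(-0.088), np.float64(0.0293))]
side front x by y (want -.110) [np.float64(-0.1103), np.float64(-0.1099), np.float64(-0.11), np.float64(-0.1096), np.float64(-0.1086)] right y (want -.220) [n
[... 1168 characters left out ...]
], [-0.26, -0.14, 2.13, 0.13, 0.54, -1.77], [-1.19, -0.7, 2.19, 0.53, 1.35, -2.65]]
35 [[-0.82, -0.05, 2.06, 0.57, 0.72, 0.54], [-0.26, -0.14, 2.13, 0.13, 0.54, 1.37], [-1.19, -0.7, 2.19, 0.53, 1.35, 0.49]]
40 [[-0.86, -0.09, 2.13, 0.74, 0.67, -2.78], [-0.27, -0.18, 2.21, 0.19, 0.42, -1.84], [-1.27, -0.77, 2.26, 0.64, 1.36, -2.74]]
40 [[-0.86, -0.09, 2.13, 0.74, 0.67, 0.37], [-0.27, -0.18, 2.21, 0.19, 0.42, 1.3], [-1.27, -0.77, 2.26, 0.64, 1.36, 0.4]]
45 [[-0.9, -0.11, 2.2, 0.93, 0.64, -2.98], [-0.27, -0.21, 2.28, 0.31, 0.3, -1.96], [-1.36, -0.84, 2.34, 0.74, 1.38, -2.83]]
45 [[-0.9, -0.11, 2.2, 0.93, 0.64, 0.16], [-0.27, -0.21, 2.28, 0.31, 0.3, 1.18], [-1.36, -0.84, 2.34, 0.74, 1.38, 0.31]]
```

```bash
python3 - <<'E'
from h import *
q=quats(0,'x')[0]; hx,hy=-.135,.144
st=get_state(); manip.line_to(st['tcp_pos']+[0,0,.1],feed=.25)
manip.movep(d2w(hx,hy,.28),q); hand.grip(0.0)
st=get_state(); print(st['time'],st['tcp_pos'],d2w(hx,hy,.28),st['finger_gap'],st['ft_force'])
f0=st['ft_force'][2]
manip.line_to(d2w(hx,hy,.178),feed=.15)
for z in(.172,.166,.160,.156,.154,.152,.151,.150,.149,.148):
    manip.line_to(d2w(hx,hy,z),feed=.05); s=get_state(); f=s['ft_force']
    print(z,s['tcp_pos'][2].round(4),f.round(1),round(s['time'],2))
    if f[2]-f0>22: break
manip.dwell(1.0)
print(get_state()['ft_force'])
manip.line_to(d2w(hx,hy,.28),feed=.2)
s=snap('side'); save(s,'side2.png')
D=deck(cloud(s)); x,y,z=D[...,0],D[...,1],D[...,2]
g=(z>.135)&(z<.18)&(x>-.075)&(x<.05)&(y>.13)&(y<.16); print('gate pts',g.sum(),get_state()['time'])
cv2.imwrite('pics/side2c.png',cv2.resize(s['frame'][120:300,270:450,::-1],None,fx=3,fy=3))
E
```

```text
4.2417 [0.46648836 0.03016769 0.28000785] [0.46648419 0.03017642 0.28      ] 0.0030486650423330753 [ 0.21039775  0.31083778 -0.04242835]
0.172 0.1722 [ 0.   0.3 -0.5] 5.34
0.166 0.1656 [-0.8  0.6 -0.1] 5.61
0.16 0.1595 [ 1.  -1.1  0.2] 5.88
0.156 0.1557 [ 0.5  0.4 -0. ] 6.12
0.154 0.1539 [-0.3 -0.3  0.1] 6.38
0.152 0.1518 [0.1 0.  0.1] 6.62
0.151 0.151 [ 0.2 -0.5  0.2] 6.88
0.15 0.1499 [0.2 0.9 0.1] 7.12
0.149 0.1489 [-0.4  1.   0.9] 7.38
0.148 0.1479 [0.9 0.  0.6] 7.62
[-0.77683116 -0.04144847 -0.14791182]
gate pts 252 9.4833
```

View pics/side2c.png

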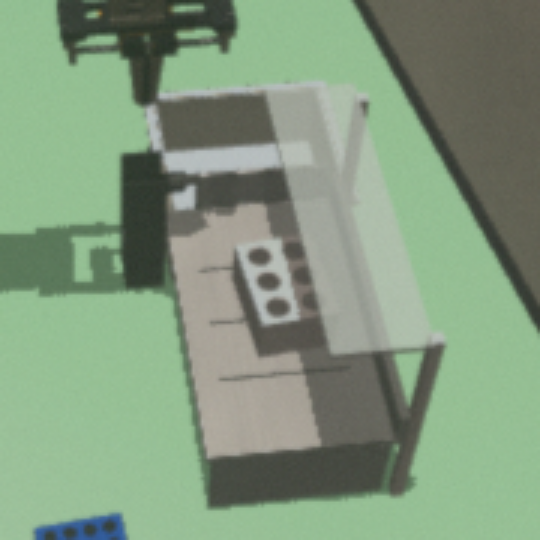

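The crop shows the gate still upright and the arm above the hook, and pressing gave no force. I'll check the hook's depth map closely.

```bash
python3 - <<'E'
from h import *
s=load('top'); D=deck(cloud(s))
print('before: top z(mm) around hook');
for v in range(184,212): print(v,' '.join('%4.0f/%4.0f/%4.0f'%tuple(1000*D[v,u]) for u in range(272,294,3)))
b=load('side'); Xc=b['R']@d2w(-.135,.144,.28)+b['t']; print('tcp expected px',b['fx']*Xc[0]/Xc[2]+b['cx'],b['fy']*Xc[1]/Xc[2]+b['cy'])
Xc=b['R']@d2w(-.135,.144,.17)+b['t']; print('pad px',b['fx']*Xc[0]/Xc[2]+b['cx'],b['fy']*Xc[1]/Xc[2]+b['cy'])
w=snap('wrist'); c=np.vstack([w['frame'][...,::-1]]); cv2.imwrite('pics/w1.png',c); print({k:v for k,v in w.items() if k not in('frame','z_map')})
E
```

```text
before: top z(mm) around hook
184  -66/ 202/  12  -65/ 192/  10  -62/ 182/   5  -96/ 153/ 170  -93/ 144/ 166  -84/ 138/ 126  -82/ 129/ 121  -80/ 119/ 119
185  -69/ 202/   7  -68/ 192/   7  -66/ 181/   8  -99/ 153/ 169  -63/ 160/   6  -86/ 138/ 122  -83/ 129/ 114  -84/ 118/ 121
186  -73/ 201/  11 -110/ 168/ 195  -70/ 181/   7 -102/ 152/ 172  -68/ 159/  11  -89/ 138/ 121  -88/ 128/ 122  -87/ 118/ 121
187  -95/ 189/ 100 -113/ 168/ 194  -94/ 168/ 108 -106/ 151/ 171  -71/ 159/   6  -93/ 137/ 123  -91/ 127/ 120  -90/ 118/ 118
188 -100/ 188/ 108 -117/ 167/ 197  -97/ 168/ 106 -110/ 151/ 174  -94/ 148/ 105  -96/ 137/ 122 -110/ 120/ 192  -95/ 117/ 125
189 -104/ 187/ 113 -120/ 166/ 198 -102/ 166/ 117 -112/ 150/ 170  -98/ 147/ 109  -99/ 136/ 120 -114/ 120/ 197  -96/ 117/ 118
190 -107/ 186/ 112 -123/ 166/ 199 -117/ 159/ 174 -115/ 150/ 167 -102/ 147/ 109 -101/ 137/ 111 -117/ 119/ 199  -99/ 117/ 115
191 -100/ 193/  54 -126/ 165/ 196 -120/ 159/ 173 -119/ 149/ 176 -117/ 140/ 170 -116/ 130/ 172 -121/ 118/ 201 -104/ 116/ 120
192  -99/ 195/  35 -129/ 165/ 197 -123/ 158/ 172 -122/ 149/ 171 -121/ 139/ 175
[... 2259 characters left out ...]
 62 -148/ 116/   2
211 -161/ 189/   3 -159/ 179/  -2 -158/ 168/  -1 -158/ 157/   7 -158/ 145/  19 -159/ 134/  31 -159/ 123/  40 -152/ 115/   2
tcp expected px 317.7707977307521 158.60276886376386
pad px 317.4332258334039 180.3264454541373
{'fx': 329.317841856998, 'fy': 329.317841856998, 'cx': 315.9709444212173, 'cy': 191.80784195141578, 'tool_from_camera': array([[ 3.94516911e-04, -9.60939083e-01, -2.76759684e-01,
         7.84335684e-02],
       [ 9.99999851e-01,  4.83259794e-04, -2.52444178e-04,
         5.99847604e-04],
       [ 3.76330305e-04, -2.76759543e-01,  9.60939131e-01,
        -2.00213064e-01],
       [ 0.00000000e+00,  0.00000000e+00,  0.00000000e+00,
         1.00000000e+00]])}
```

View pics/w1.png

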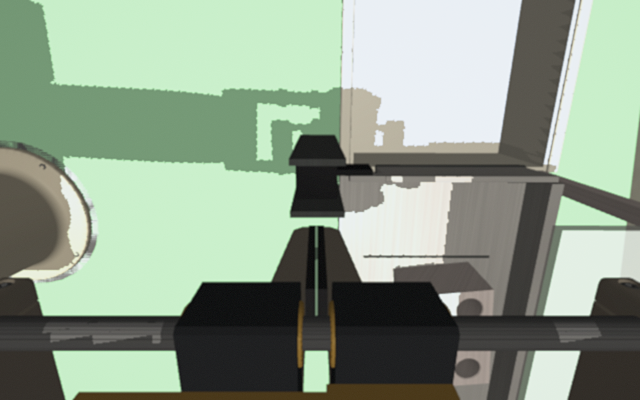

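The wrist view shows the pad at about (318,190), directly below the fingertips at (318,228), so the alignment matches. I'll press again and look while it is held down.

```bash
cat >> h.py <<'E'
def wcloud(w,st):
    z=w['z_map'].astype(float); v,u=np.indices(z.shape)
    P=np.stack([(u-w['cx'])/w['fx']*z,(v-w['cy'])/w['fy']*z,z],-1); M=w['tool_from_camera']
    P=P@M[:3,:3].T+M[:3,3]; W=P@Ro.from_quat(st['eef_rot']).as_matrix().T+st['tcp_pos']; W[z==0]=np.nan; return W
E
python3 - <<'E'
from h import *
D=deck(wcloud(load('wrist') if 0 else snap('wrist'),get_state()))
print('wrist now, col 318:',[(v,*(1000*D[v,318]).round().astype(int).tolist()) for v in range(130,228,4)])
q=quats(0,'x')[0]
manip.line_to(d2w(-.135,.144,.165),feed=.15); st=get_state(); print(st['tcp_pos'],st['ft_force'],st['wrist_torque'],st['effort'])
manip.line_to(d2w(-.135,.144,.152),feed=.1); st=get_state(); print(st['tcp_pos'],st['ft_force'],st['wrist_torque'],st['effort'])
w=snap('wrist'); s=snap('side')
c=np.hstack([cv2.resize(w['frame'][80:300,200:440],None,fx=1.6,fy=1.6),cv2.resize(s['frame'][130:240,280:400],None,fx=3.2,fy=3.2)])
cv2.imwrite('pics/p3.png',c[...,::-1]); print(st['time'])
E
```

```text
wrist now, col 318: [(130, -134, 177, 2), (134, -134, 172, 3), (138, -134, 172, 50), (142, -134, 171, 89), (146, -134, 171, 121), (150, -134, 171, 150), (154, -134, 171, 173), (158, -134, 172, 197), (162, -134, 168, 195), (166, -134, 159, 171), (170, -134, 156, 171), (174, -134, 152, 172), (178, -134, 148, 171), (182, -134, 144, 172), (186, -134, 140, 172), (190, -134, 136, 172), (194, -134, 132, 171), (198, -134, 128, 172), (202, -134, 123, 170), (206, -134, 123, 183), (210, -9223372036854775808, -9223372036854775808, -9223372036854775808), (214, -134, 121, 197), (218, -133, 43, 1), (222, -133, 37, 2), (226, -134, 155, 311)]
[0.4671188  0.03004803 0.16589668] [ 0.1737947 -0.0240195 -0.0599929] [-0.01802545 -0.0205503  -0.02138516] [ 2.89914467e-03 -2.67083287e+01 -3.10626447e+01  7.16184871e-02
  3.02382186e-02 -5.69705626e-04]
[0.46642686 0.03018659 0.15217236] [ 0.14050642 -0.31888264  0.07794567] [-0.05024464 -0.10951143 -0.00334014] [-1.17409640e-02 -2.72020590e+01 -3.10976923e+01  7.00564426e-02
 -6.98430551e-03 -3.37432120e-04]
10.7833<stdin>:3: RuntimeWarning: invalid value encountered in cast
```

View pics/p3.png

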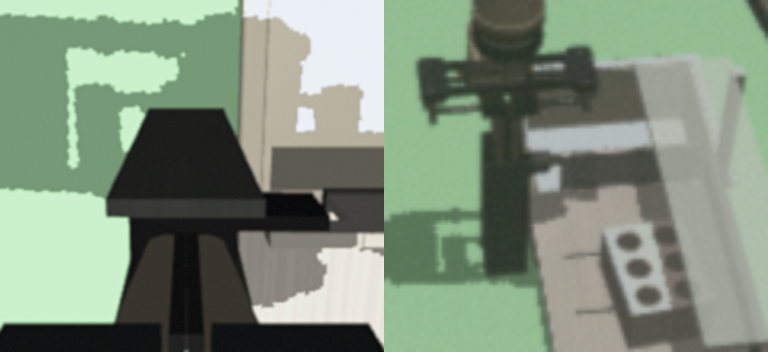

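While the TCP reads 0.152, the left half of the picture shows the fingertips still above the pad. The wrist depth puts the tip about 30 mm behind the nominal TCP with the gripper shut. I'll keep descending, guarded by force.

```bash
python3 - <<'E'
from h import *
z=.150; 
while z>.112:
    manip.line_to(d2w(-.135,.144,z),feed=.06); s=get_state(); f=s['ft_force']
    print(round(z,4),s['tcp_pos'][2].round(4),f.round(1),round(s['time'],2))
    if f[2]>20 or abs(f[:2]).max()>8: break
    z-= .004 if f[2]<3 else .002
manip.dwell(.9); print(get_state()['ft_force'])
s=snap('side')
D=deck(cloud(s)); x,y,zz=D[...,0],D[...,1],D[...,2]
g=(zz>.135)&(zz<.18)&(x>-.075)&(x<.05)&(y>.13)&(y<.16); print('gate pts',g.sum(),get_state()['time'])
E
```

```text
0.15 0.1501 [ 0.3  0.3 -0. ] 11.13
0.146 0.1456 [-0.1 -0.1  0.1] 11.38
0.142 0.1419 [-0.8 -0.7 -0.5] 11.63
0.138 0.1383 [0.1 0.4 3.2] 11.88
0.136 0.1364 [-0.4 -0.1  4.1] 12.13
0.134 0.1344 [-0.4  0.4  4.8] 12.38
0.132 0.1325 [-2.1  0.1  4.7] 12.63
0.13 0.1306 [0.4 0.7 5.9] 12.88
0.128 0.1283 [-0.   0.   4.2] 13.13
0.126 0.1267 [-1.2  0.6  9.1] 13.38
0.124 0.1248 [-2.   0.3  9.3] 13.63
0.122 0.1237 [-4.3  1.4 13.6] 13.88
0.12 0.1236 [-9.6  0.7 26.9] 14.13
[-10.05976751   0.04716655  26.45876404]
gate pts 0 15.0833
```

The hook reached its stop at 27 N and the gate has dropped, with no gate points left. Contact came about 30 mm later than nominal, so I'll measure the real fingertip extent in the tool frame, shut and open, before pushing.

```bash
python3 - <<'E'
from h import *
manip.line_to(d2w(-.135,.144,.30),feed=.3)
def tool(w):
    z=w['z_map'].astype(float); v,u=np.indices(z.shape)
    P=np.stack([(u-w['cx'])/w['fx']*z,(v-w['cy'])/w['fy']*z,z],-1); M=w['tool_from_camera']; P=P@M[:3,:3].T+M[:3,3]; P[z==0]=np.nan; return P
im=[]
for o in(0.,1.0,.35):
    hand.grip(o); w=snap('wrist'); P=tool(w); im.append(w['frame'])
    m=(P[...,2]<.015)&(P[...,2]>-.18)
    p=P[m]; print(o,'n',m.sum(),'gap',get_state()['finger_gap'],'t',get_state()['time'])
    for a in np.arange(-.13,.011,.01):
        k=p[(p[:,2]>=a)&(p[:,2]<a+.01)]
        if len(k): 
            pos=k[k[:,1]>0]
            print(' z%.2f n%d x %s y %s posy %s'%(a,len(k),k[:,0].min().round(3).tolist(),[k[:,1].min().round(3),k[:,1].max().round(3)],[pos[:,1].min().round(3)] if len(pos) else ''), 'xmax',k[:,0].max().round(3))
c=np.vstack([cv2.resize(i,(400,250)) for i in im[1:]]); cv2.imwrite('pics/w4.png',c[...,::-1])
E
```

```text
0.0 n 71417 gap 0.0014802850504613038 t 16.1
 z-0.13 n9556 x -0.011 y [np.float64(-0.085), np.float64(0.087)] posy [np.float64(0.0)] xmax 0.033
 z-0.12 n720 x -0.013 y [np.float64(-0.086), np.float64(0.087)] posy [np.float64(0.005)] xmax 0.031
 z-0.11 n43 x -0.011 y [np.float64(-0.005), np.float64(0.005)] posy [np.float64(0.005)] xmax 0.012
 z-0.10 n768 x -0.001 y [np.float64(-0.011), np.float64(0.016)] posy [np.float64(0.001)] xmax 0.012
 z-0.09 n1061 x -0.01 y [np.float64(-0.017), np.float64(0.018)] posy [np.float64(0.0)] xmax 0.012
 z-0.08 n921 x -0.01 y [np.float64(-0.016), np.float64(0.017)] posy [np.float64(0.0)] xmax 0.012
 z-0.07 n661 x 0.01 y [np.float64(-0.015), np.float64(0.016)] posy [np.float64(0.0)] xmax 0.012
 z-0.06 n508 x 0.009 y [np.float64(-0.014), np.float64(0.015)] posy [np.float64(0.0)] xmax 0.011
 z-0.05 n396 x 0.009 y [np.float64(-0.013), np.float64(0.014)] posy [np.float64(0.0)] xmax 0.011
 z-0.04 n288 x 0.009 y [np.float64(-0.013), np.float64(0.013)] posy [np.float64(0.0)] xmax 0.011
 z-0.03 n6 x 0.01 y [np.float64(-0.004), np.float64(0.002)] posy [np.float6
[... 2190 characters left out ...]
max 0.012
 z-0.07 n830 x -0.01 y [np.float64(-0.031), np.float64(0.032)] posy [np.float64(0.016)] xmax 0.011
 z-0.06 n668 x -0.01 y [np.float64(-0.03), np.float64(0.031)] posy [np.float64(0.016)] xmax 0.011
 z-0.05 n523 x -0.01 y [np.float64(-0.029), np.float64(0.03)] posy [np.float64(0.016)] xmax 0.011
 z-0.04 n396 x -0.01 y [np.float64(-0.029), np.float64(0.029)] posy [np.float64(0.016)] xmax 0.011
 z-0.03 n6 x -0.006 y [np.float64(-0.019), np.float64(0.017)] posy [np.float64(0.016)] xmax 0.01
 z-0.01 n12328 x -0.142 y [np.float64(0.138), np.float64(0.218)] posy [np.float64(0.138)] xmax 0.007
 z-0.00 n570 x -0.062 y [np.float64(0.138), np.float64(0.212)] posy [np.float64(0.138)] xmax 0.007
```

View pics/w4.png

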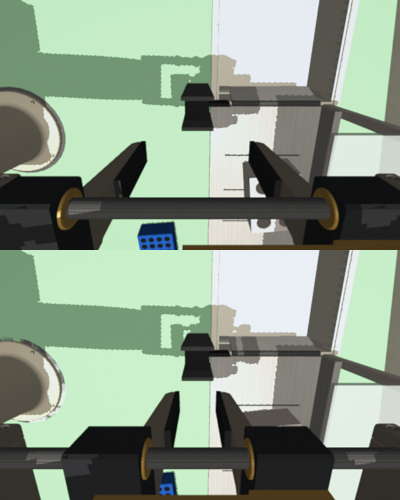

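The reported TCP lies 30 mm beyond the real fingertips: both depth and the contact height say so at every opening. I'll correct for that, then approach slanted and make a first push.

```bash
cat >> h.py <<'E'
SL=35; QP=quats(SL,'y')[1]; ZP=Ro.from_quat(QP).as_matrix()[:,2]
def tip(x,y,z): return d2w(x,y,z)+.03*ZP
def look():
    for n in('top','side'):
        try:
            p,r=blk(snap(n)); b=(r[2]+45)%90-45
            fx=[(round(q,3),p[abs(p[:,1]-q)<.006][:,0].min().round(3).item()) for q in r[0][1]+np.array([-.04,0,.04])]
            print(n,'blk n',len(p),np.round(r[0],4),np.round(r[1],4),round(b,1),'front',fx,'y',p[:,1].min().round(4),p[:,1].max().round(4))
        except Exception as e: print(n,e)
def st(): 
    s=get_state(); print('t',round(s['time'],2),'F',s['ft_force'].round(1)); return s
E
python3 - <<'E'
from h import *
hand.grip(0.0)
up=np.array([0,0,0])
x0,y0,z0=-.005+.024,-.135,.145
back=tip(x0,y0,z0)-.22*ZP
print(back, solver.inverse_kinematics(back,QP))
manip.movep(back,QP); s=st()
manip.line_to(tip(x0,y0,z0),QP,feed=.2); s=st()
manip.line_to(tip(x0,-.06,z0),QP,feed=.08); s=st()
look()
E
```

```text
[ 0.47026454 -0.25240728  0.30063889] [-1.03652518 -0.51258012  2.08051948  0.49775659  1.20390981  0.58734488]
t 20.23 F [-0.7 -0.8  0.1]
t 21.48 F [-0.1 -0.1 -0.1]
t 22.57 F [-1.3 -5.7  0.4]
top blk n 328 [0.0072 0.015 ] [0.1228 0.0669] -0.0 front [(np.float64(-0.025), 0.007), (np.float64(0.015), 0.009), (np.float64(0.055), -0.025)] y -0.0464 0.0764
side blk n 176 [ 0.0173 -0.0028] [0.0322 0.1495] 0.1 front [(np.float64(-0.043), 0.008), (np.float64(-0.003), 0.005), (np.float64(0.037), 0.001)] y -0.0776 0.0719
```

```bash
python3 - <<'E'
from h import *
a=load('top');b=load('side')
c=np.vstack([cv2.resize(a['frame'][100:210,230:420],(570,330)),cv2.resize(b['frame'][130:250,280:430],(337,270)).copy() if 0 else cv2.resize(b['frame'][140:250,270:460],(456,264)).repeat(1,0)[:, :456] if 0 else cv2.resize(b['frame'][140:230,270:425],(570,270))])
cv2.imwrite('pics/p5.png',cv2.convertScaleAbs(c[...,::-1],alpha=1.4))
E
```

```text
(no output)
```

View pics/p5.png

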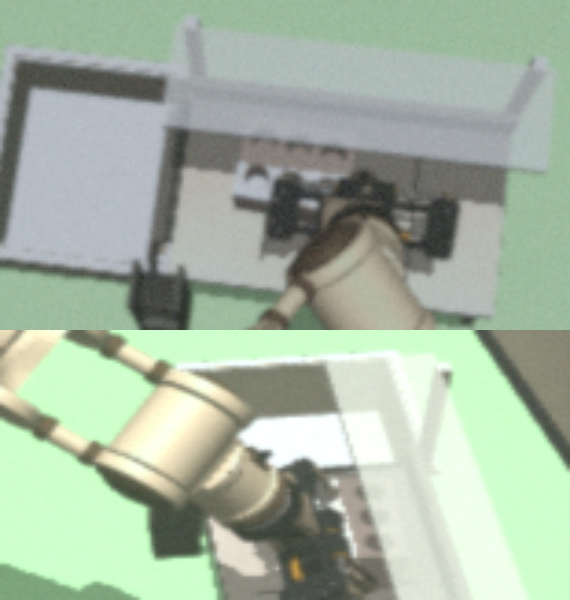

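The top view shows the leading end of the block visible at about (235,165)–(265,205), with the arm hiding the rest, so I'll track the leading corner.

```bash
cat >> h.py <<'E'
def lead():
    s=snap('top'); D=deck(cloud(s)); m=(abs(D[...,2]-.18)<.006)&(abs(D[...,0])<.1)&(D[...,1]>-.15)&(D[...,1]<.25); p=D[m][:,:2]
    ym=p[:,1].max(); L=[(q,p[abs(p[:,0]-q)<.004][:,1].max()) for q in np.arange(-.04,.05,.008) if (abs(p[:,0]-q)<.004).sum()>2]
    L=[l for l in L if l[1]>ym-.02]; k=np.polyfit(*np.array(L).T,1)
    fx=[(round(y,3),p[abs(p[:,1]-y)<.004][:,0].min().round(4).item()) for y in ym-np.array([.008,.016,.024,.032])]
    print('lead y',np.round(L,4).tolist(),'yaw deg',-np.degrees(np.arctan(k[0])).round(1) if 0 else np.degrees(np.arctan(k[0])).round(1),'front',fx); return L,fx
E
python3 - <<'E'
from h import *
lead()
E
```

```text
Traceback (most recent call last):
  File "h.py", line 50, in lead
    L=[l for l in L if l[1]>ym-.02]; k=np.polyfit(*np.array(L).T,1)
                                       ~~~~~~~~~~^^^^^^^^^^^^^^^^^^
TypeError: polyfit() missing 2 required positional arguments: 'y' and 'deg'
```

```bash
sed -i "s/    ym=p\[:,1\].max(); L=/    k,l,sta,_=cv2.connectedComponentsWithStats(m.astype(np.uint8)); g=[i for i in range(1,k) if sta[i,4]>40]; p=D[l==max(g,key=lambda i:np.percentile(D[l==i][:,1],95))][:,:2]; print('n',len(p))\n    ym=np.percentile(p[:,1],98); L=/" h.py
python3 - <<'E'
from h import *
lead()
E
```

```text
n 353
lead y [[-0.024, 0.0751], [-0.016, 0.0763], [-0.008, 0.0739], [0.0, 0.075], [0.008, 0.0754], [0.016, 0.0738], [0.024, 0.0744], [0.032, 0.0724], [0.04, 0.0735]] yaw deg -2.2 front [(np.float64(0.066), -0.0245), (np.float64(0.058), -0.0235), (np.float64(0.05), -0.0247), (np.float64(0.042), -0.0251)]
```

Yaw went from +5° to −2°, and the block centre is now at x≈0.020. I need to push further back, so I'll use a 40° slant with the wrist flipped so the camera side faces away from the screen.

```bash
sed -i "s/^SL=35; QP=quats(SL,'y')\[1\]/SL=40; QP=quats(SL,'y')[0]/" h.py
python3 - <<'E'
from h import *
Q1=quats(35,'y')[1]; Z1=Ro.from_quat(Q1).as_matrix()[:,2]
p=get_state()['tcp_pos']; p=p-.02*np.append(EY,0); manip.line_to(p,feed=.15); manip.line_to(p-.2*Z1,feed=.35)
b=tip(.050,-.09,.145)-.2*ZP; print(solver.inverse_kinematics(b,QP)); manip.movep(b,QP); st()
manip.line_to(tip(.050,-.09,.145),QP,feed=.25); st()
manip.line_to(tip(.050,-.02,.145),QP,feed=.09); st(); lead()
E
```

```text
[-0.9279327  -0.54674424  2.18696768  0.55350489  1.03746    -2.5249599 ]
t 26.52 F [-0.3  0.2 -1. ]
t 27.47 F [ 0.9  0.5 -0.1]
t 28.39 F [ 0.1 -4.8 -0.4]
n 174
lead y [[-0.024, 0.1175], [-0.016, 0.1179], [-0.008, 0.1161], [0.0, 0.1172], [0.008, 0.115], [0.016, 0.1165], [0.024, 0.114], [0.032, 0.1149], [0.04, 0.1155]] yaw deg -2.6 front [(np.float64(0.109), -0.0259), (np.float64(0.101), -0.0263), (np.float64(0.093), -0.0238), (np.float64(0.085), -0.0269)]
```

```bash
python3 - <<'E'
from h import *
manip.line_to(tip(.050,.045,.145),QP,feed=.1); st(); lead()
manip.line_to(tip(.050,.10,.145),QP,feed=.15); st()
manip.dwell(.4); s=snap('top'); st()
D=deck(cloud(s)); z=D[...,2]; t=(D[...,0]>-.09)&(D[...,0]<.11)&(D[...,1]>.12)&(D[...,1]<.34)
print('z hist in tub',np.histogram(z[t],[-.01,.02,.04,.06,.08,.1,.115,.13,.15,.18,.2,.3,.5]))
cv2.imwrite('pics/p6.png',cv2.convertScaleAbs(cv2.resize(s['frame'][100:220,210:400],None,fx=3.5,fy=3.5)[...,::-1],alpha=1.4))
E
```

```text
t 29.24 F [ 1.1 -7.3  1.3]
n 180
lead y [[-0.024, 0.1824], [-0.016, 0.1826], [-0.008, 0.1816], [0.0, 0.1818], [0.008, 0.1804], [0.016, 0.1808], [0.024, 0.1795], [0.032, 0.1805], [0.04, 0.1783], [0.048, 0.1796]] yaw deg -2.9 front [(np.float64(0.174), -0.0253), (np.float64(0.166), -0.0265), (np.float64(0.158), -0.0276), (np.float64(0.15), -0.0276)]
t 29.81 F [ 0.4 -0.  -0.8]
t 30.26 F [-0.6 -0.5 -0.1]
z hist in tub (array([805,  61,  68, 873,  28,  20,  35,   0,   0,   0, 378, 360]), array([-0.01 ,  0.02 ,  0.04 ,  0.06 ,  0.08 ,  0.1  ,  0.115,  0.13 ,
        0.15 ,  0.18 ,  0.2  ,  0.3  ,  0.5  ]))
```

View pics/p6.png

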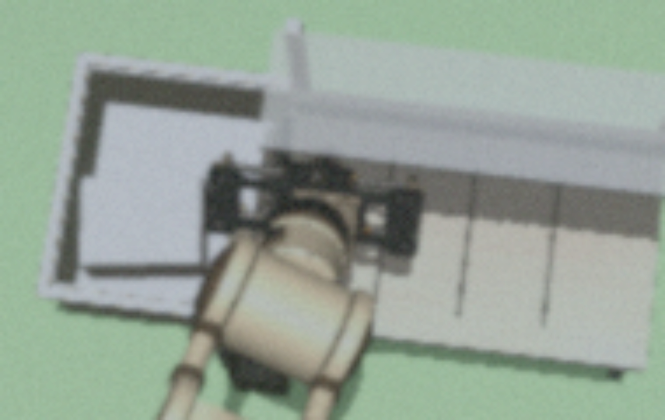

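The picture shows the block lying in the tub at about (85–205, 175–275), with its top at z≈0.07. I'll retreat along the tool axis, then check everything.

```bash
python3 - <<'E'
from h import *
p=get_state()['tcp_pos']; manip.line_to(p-.02*np.append(EY,0),feed=.15); manip.line_to(get_state()['tcp_pos']-.2*ZP,feed=.3)
manip.movej([-1.427,0.0,1.597,0,1.386,-.21]); st()
W0=deck(cloud(load('top'))); s=snap('top'); D=deck(cloud(s)); b=snap('side')
z=D[...,2]; m=(abs(z-.068)<.01)&(D[...,0]>-.09)&(D[...,0]<.12)&(D[...,1]>.15)&(D[...,1]<.345)
k,l,sa,_=cv2.connectedComponentsWithStats(m.astype(np.uint8)); i=1+np.argmax(sa[1:,4]); q=D[l==i]
print('block in tub',cv2.minAreaRect(q[:,:2].astype(np.float32)),'z',np.percentile(q[:,2],[2,50,98]))
cv2.imwrite('pics/p7.png',s['frame'][...,::-1])
old=cv2.imread('pics/top.png'); d=cv2.absdiff(old,s['frame'][...,::-1].copy()).max(2)
for n,(u0,u1,v0,v1) in dict(rack=(425,482,165,205),blue=(388,436,236,270),bottle=(140,172,236,262)).items(): print(n,'mean diff',d[v0:v1,u0:u1].mean())
E
```

```text
t 33.46 F [-0.  -0.4  0.5]
block in tub ((-0.011128798127174377, 0.2824527621269226), (0.09164166450500488, 0.12000302225351334), 8.217041015625) z [0.06029805 0.06691718 0.07324504]
rack mean diff 3.132456140350877
blue mean diff 12.18075980392157
bottle mean diff 2.8365384615384617
```

View pics/p7.png

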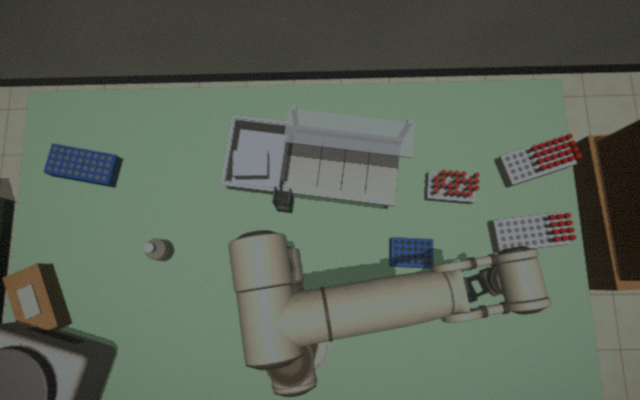

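The final view shows the block flat inside the tub at about (251,157), a clear deck, and the racks at (453,185) and (412,252) and the bottle at (157,250) where they were. The blue rack's higher image difference is probably the arm's changed shadow, since its outline is in the same place. Handing in.

```bash
python3 - <<'E'
from h import *
st(); print(job.close_job())
E
```

```text
t 33.56 F [-0.1 -0.9 -0.4]
the job is handed in; nothing more can be done
None
```

The job is done and handed in at 33.6 s of robot time: the gate is open and the aluminium block lies flat and wholly inside the tub.

- **Hook and gate:** The first two presses never reached the hook. The reported TCP turned out to be 30 mm beyond the real fingertips; contact height and wrist depth agreed. After correcting for this I pressed to the stop, peaking at about 27 N, and the gate dropped; no gate points were left above the deck.
- **Block:** I slid it along the deck with the closed fingers slanted in below the screen. After the first push turned it from +5° to −2°, I moved the push point further back and it then held at about −3°. It tipped cleanly over the end.
- **Last checks:** The block's top face measures 92 × 120 mm at z ≈ 0.067 m, below the tub's 0.105 m rim. The arm was clear of everything, with the wrist force near zero.
- **Bystanders:** The white rack and the bottle showed no change in the images. The blue rack's pixel difference was higher (12 against 3), which I put down to the arm's shadow, because it appears in the same place.
- **Not measured:** I worked out the clearance to the splash screen by geometry (about 20 mm at the closest) and did not measure it. No unexpected force appeared in the readings.

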